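# Draw the bottom sample plate from a latched magazine

### The job

Prop the sprung red latch of the plate magazine open with the orange wedge and leave the wedge standing there by itself, then draw the bottom sample plate (the one that sticks out at the front) out so that the others drop down in the magazine. Lay it, kept about level all the way because it carries a pellet, flat on the blue sample rest, between its two rails, with its rear end close to the back stop and its front end overhanging. Do not disturb the mortar, the flask or the two vials.

Things in the scene. Friction and masses are not known exactly. Their poses are not given: they have to be found in the camera images.
- magazine: Grey and aluminium plate magazine, fixed. Origin: on the worktop under the stack's centre; z up; -x is its front (roughly towards the robot), the latch is on its +y side. Pedestal 110 x 48 mm (x, y), 30 mm high: its top is the floor under the stack. Inside 102 x 38 mm, open above; side and rear walls end at z = 80 mm. A 14 mm high foot under the latch reaches to y = 84. A monitor stands close behind.
- front_slot (a point): Middle of the lower edge of the magazine's front wall, outer face; (-55, 0, 41) mm in its frame. The wall is 48 mm wide, reaches up to z = 115 and ends 11 mm over the floor: only the bottom plate passes under it, to -x. Nothing stands under the plate's protruding end; because of the tall wall a gripper takes that end with the tool leaning back (top towards -x) 30 to 45 degrees.
- plate_1: Bottom sample plate, aluminium, 100 x 36 x 8 mm (x, y, z), about 75 g. Origin: centre of its underside, front end at x = -50. It starts 39 mm forward of the others: its front 34 mm stick out. The latch bolt sits in a notch in its +y side (x -6 to 8). Take it by its long sides (36 mm apart, 8 mm high) near the front end. Free of the magazine when drawn 66 mm, level, along the magazine's -x.
- plate_2: Second plate from below, same make as plate_1, stacked at the middle of the magazine, its underside 38 mm above the worktop; drops 8 mm when plate_1 has gone. Origin as plate_1.
- plate_3: Third plate from below, likewise.
- plate_4: Top plate, likewise.
- latch (a joint): Travel of the sprung red latch along the magazine's +y, in m: 0 shut (bolt in the plate's notch), 0.016 stop. The spring pushes it shut with 1.5 N at 0 and 3 N at 0.010. The bolt is clear of the plate from 0.007 on. The wedge, standing fully down in the gap, holds it at about 0.010.
- latch_gap (a point): Floor of the shut latch gap, its middle; (0, 52, 14) mm in the magazine frame. Gap: from the fixed abutment (face y = 46) to the red paddle (face y = 58 shut, 68 wedged), both 22 mm wide in x, with flared tops at z = 60 to 69; open at both x ends. The wedge goes in from above, thickness along the magazine's y; going down it pushes the paddle to +y and ends centred at y = 57.
- paddle (a point): Upper inner edge of the red paddle; moves with the latch.
- wedge: Orange wedge, 90 mm tall, 30 mm wide (its x), 40 g, loose. Origin: centre of its foot, z up. Thickness (its y) 5 mm at the foot, growing evenly to 22 mm at height 30, then 22 to the top; same both ways round. Starts upright in the wedge block, foot 6 mm over the worktop. Grip its top 20 mm, across its thickness or width; pushing it in takes about 10 N; at last its foot is on the gap's floor.
- wedge_rest: Small grey block, 45 x 27 x 22 mm, fixed, with a slot in which the wedge starts. Origin: centre of its underside; axes as the wedge's.
- stage: Blue sample rest, fixed, 30 mm high, 56 mm wide, z up. Origin: on the worktop below the centre of a rightly laid plate; the block spans x -16 to 56 mm. On top two rails along x, 6 mm high, 44 mm apart inside (x -11 to 55), and a back stop, 8 mm high, face at x = 52. Open towards -x (roughly to the robot), where the plate's front 34 mm overhang.
- stage_seat (a point): Point on top of the sample rest, 30 mm above its origin, where the origin of plate_1 shall come, with the plate's x along the rest's x (plate's rear end then 2 mm before the back stop).
- mortar: Agate mortar, bystander, 66 mm across, 21 mm high, loose. Origin: centre of its underside.
- flask: Small conical flask, bystander, 69 mm across, 109 mm high, loose. Origin: centre of its underside.
- brown_vial: Brown sample vial with black cap, bystander, 23 mm across, 47 mm high, loose. Origin: centre of its underside.
- clear_vial: Clear sample vial with white cap, bystander, 23 mm across, 47 mm high, loose. Origin: centre of its underside.
Mind the look-alikes: they are no part of the job. What is shaped like the plate_4 but brown or yellow is not meant.

How it is judged:
By the outcome, as a careful person would: the job done as asked, in the order asked, and still so for the second after the job is handed in, with the robot touching nothing.
It also fails if it takes over 61 s, if anything falls off the work surface, if the arm or the gripper's body presses on something with over 40 N, if the wrist force passes 120 N, or if a joint passes its speed limit or range.

### The arm

A 6-joint arm with a two-finger parallel gripper is mounted at the origin on a cart in front of the work surface, level with it; the furniture and walls round the work are solid. World frame = base frame: x ahead of the robot, y to its left, z up, the work surface at z = 0. Lengths are in m, angles in rad, forces in N, time in s.
With the tool pointing down it reaches from about 0.375 to 0.9 m from the base axis. Payload 3.1 kg.
Tool frame: the origin (TCP) lies on the mounting face of the last link; the fingertips stand 182 mm ahead of it and the grasp point (between the pads) lies 164 mm ahead of it; z points along the fingers, y is the line along which they close (so a half turn about z gives the same grasp; the last joint's range is limited). The gripper opens to 87 mm and grips with 3 to 60 N. Pads are 19 mm wide; open, the fingers measure 117 mm over their backs; the gripper's body (75 mm by 190 mm) begins 51 mm behind the grasp point.
Start: joints at [0.977, 0.527, 1.433, -0, 1.181, -0.178], TCP at [0.252, 0.572, 0.405] pointing down, gripper open.
Joint ranges: [-3.08, 3.08], [-0.75, 2.2], [0.22, 2.44], [-1.43, 4.57], [0, 2.65], [-2.85, 2.85]. Speed limits (rad/s): [2.79, 2.79, 3.14, 3.14, 3.14, 3.14].

### API

Orientations are given as a unit quaternion [w, x, y, z].
In Python, from cell import telemetry, capture, camera_params, bot gives the robot as it stands.
- The arm moves only by the tool servo_tool, never from a script. Its argument "plan" is a list that holds one entry, the list of rows, each a list of 6 numbers: the shift along the tool's x, y, z in cm, then the turn, a rotation vector about the tool's x, y, z in rad. In form: [[[tx, ty, tz, ax, ay, az], ...]]. A call has 1 to 8 rows; each row is the pose to reach, as a shift and turn from the pose commanded when the call began, along the tool's axes at that moment; what a row does not reach only later rows make up. A row lasts 1/8 s, in which the tool goes at most 62.5 mm and 10.7 degrees, less where a joint would pass 70% of its speed; a pose out of reach is approached as far as the arm can. A call with a gripper value outside its range is refused whole. "fingers" is the finger opening in cm, from 0 to 8.7, set as the call begins (left out, the last holds). The fingers move at their own pace and stop on an object; "newtons" is the grip in N (left out, the last holds). Time passes only in rows, so rows that repeat a pose let the fingers close. It gives the time, the measured TCP pose, the force, the opening and the grip force at its end, in the units of the state.
- telemetry.observe(): the state, without advancing time (a new reading comes with each control period).
- capture(name): name is "scene" or "top" or "wrist"; returns (picture, depth): 420x560x3 uint8, red, green, blue; 420x560 float32, m along the optical axis (not along the pixel's ray), 0 where there is no reading.
- camera_params(name): a dict with "K" (3x3 intrinsics, pixels), "R" (3x3) and "t" (3): a world point X has camera coordinates R X + t. Camera axes: x right, y down, z forward; pixel columns grow to the right and rows downward; lengths in m; the calibration is good to about 2 mm. A picture is of the moment at which its call begins: read the wrist's pose just before it. camera_params takes no time and is no camera call; for the wrist camera it gives the pose at the moment of the call.
- bot.sign_off(): hands the job in; it is judged then, once.
The state is a dict: "time": time; "qpos": joint angles; "qd": joint speeds; "joint_torque": joint torques, N m; "ee_pos": TCP position; "tcp_rot": TCP orientation; "ft_force": force on the tool from outside, world axes, zero at the start; "moment": the same for the moment, N m; "grip_width": finger opening in m; "finger_force": force on a finger pad.
Only numpy, scipy, OpenCV 4.12 (cv2) and the standard library are available. Lean on these libraries where they do the work, as an engineer would, in place of code of your own. Each camera call takes 0.05 s, during which the arm holds its last target. There are 200 camera calls.

## Working session

There is one attempt and no reset: what is moved stays moved. The work goes in short steps, Python scripts to look and compute and a tool call to move; the robot and the scene stay as the last step left them, time stands still between calls to the robot, and variables do not carry over. Pictures are saved under pics/ and viewed, at most 13 in all, crops included, and the job is handed in when it is done.

Besides the shell and the picture viewer there is one more tool, called after "Request:" as a command line: name --argument value ..., lists and objects as JSON in quotes. servo_tool: Moves the arm, as the interface text tells. Its arguments: {"type":"object","properties":{"plan":{"type":"array"},"fingers":{"type":"number"},"newtons":{"type":"number"}},"required":["plan"]}

```bash
ls; mkdir -p pics; python3 - <<'E'
from cell import telemetry, capture, camera_params, bot
import cv2, numpy as np
s=telemetry.observe(); print(s)
for n in ("scene","top"):
    im,d=capture(n); cv2.imwrite(f"pics/{n}0.png",im[:,:,::-1]); np.savez(f"{n}0.npz",im=im,d=d,**camera_params(n))
    p=camera_params(n); print(n,p)
E
```

```text
pics
{'time': 0.0, 'qpos': array([ 9.76514100e-01,  5.28464259e-01,  1.43390185e+00, -2.41110091e-05,
        1.18142322e+00, -1.78458183e-01]), 'qd': array([ 0.00037806, -0.00111507,  0.00216152,  0.0003074 , -0.00046318,
       -0.00053545]), 'joint_torque': array([ 1.52838318e-03, -4.40033305e+01, -1.76593083e+01,  6.30994420e-02,
        5.81752346e-02, -1.82331401e-04]), 'ee_pos': array([0.25221852, 0.57146803, 0.40377253]), 'tcp_rot': array([-4.03559133e-04,  2.06412725e-01,  9.78464399e-01, -1.02157306e-03]), 'ft_force': array([ 0.48161515, -0.1048954 ,  0.6004979 ]), 'moment': array([0.03158871, 0.01257775, 0.01912025]), 'finger_force': 0.0, 'grip_width': 0.08729520396953447}
scene {'K': array([[396.3411493 ,   0.        , 284.37200579],
       [  0.        , 396.3411493 , 211.30103274],
       [  0.        ,   0.        ,   1.        ]]), 'R': array([[ 0.56725008, -0.82337723,  0.01665163],
       [-0.38434788, -0.28256331, -0.87888263],
       [ 0.72835709,  0.49214622, -0.47674736]]), 't': array([-0.36820783,  0.27911228,  0.93212016])}
top {'K': array([[499.40442732,   0.        , 280.91744406],
       [  0.        , 499.40442732, 206.77791986],
       [  0.        ,   0.        ,   1.        ]]), 'R': array([[-0.02801865, -0.99960653,  0.00131774],
       [-0.99313056,  0.02768726, -0.11368868],
       [ 0.11360746, -0.00449409, -0.99351555]]), 't': array([-0.02562776,  0.59170926,  1.32162509])}
```

View pics/scene0.png

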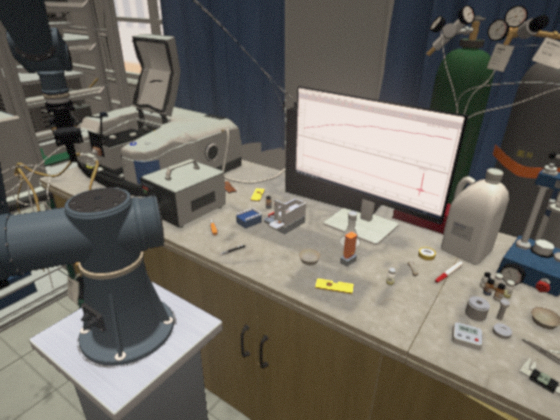

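View pics/top0.png

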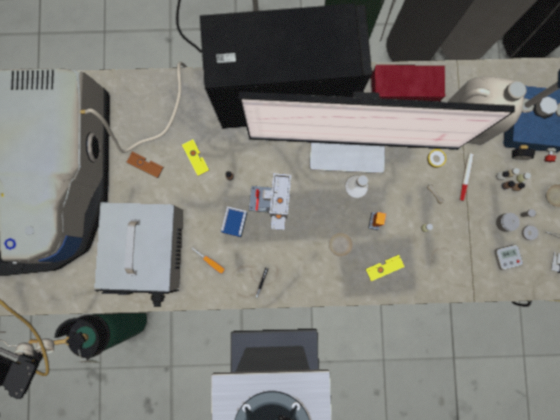

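The scene shows the magazine around top-view px (280,200), the red latch at (262,200), the blue rest at (234,221) and the wedge at (380,218). The mortar is at (341,243), the flask at (357,185) and the vials at (229,175) and (428,227). Next I'll measure them.

```bash
cat > h.py <<'E'
import numpy as np, cv2
def cloud(z):
    K,R,t=z['K'],z['R'],z['t']; d=z['d']; v,u=np.mgrid[:d.shape[0],:d.shape[1]]
    P=np.stack([(u-K[0,2])/K[0,0]*d,(v-K[1,2])/K[1,1]*d,d],-1)
    return (P-t)@R
def ray(z,u,v,h):
    K,R,t=z['K'],z['R'],z['t']; c=-R.T@t
    r=R.T@np.linalg.inv(K)@np.array([u,v,1.]); return c+r*(h-c[2])/r[2]
E
python3 - <<'E'
import numpy as np, cv2
from h import *
z=dict(np.load('top0.npz')); im=z['im']; P=cloud(z)
hsv=cv2.cvtColor(im,cv2.COLOR_RGB2HSV); H,S,V=[hsv[...,i].astype(int) for i in range(3)]
def comp(name,m,box,h):
    k=np.zeros_like(m);x0,y0,x1,y1=box;k[y0:y1,x0:x1]=1
    m=(m&k.astype(bool)).astype(np.uint8)
    n,l,st,c=cv2.connectedComponentsWithStats(m); i=1+np.argmax(st[1:,4]); mm=l==i
    r=cv2.minAreaRect(np.argwhere(mm)[:,::-1].astype(np.float32)); b=cv2.boxPoints(r)
    print(name,st[i,4],'zmed',np.round(np.percentile(P[mm][:,2],[10,50,90]),3)); W=np.array([ray(z,u,v,h)[:2] for u,v in b]); 
    print('  ctr',W.mean(0).round(4),'sides',np.linalg.norm(W[1]-W[0]).round(3),np.linalg.norm(W[2]-W[1]).round(3),'ang',np.degrees(np.arctan2(*(W[1]-W[0])[::-1])).round(1),np.degrees(np.arctan2(*(W[2]-W[1])[::-1])).round(1))
comp('wedge',(H<20)&(S>150)&(V>120),(360,200,400,240),.096)
comp('blue',(H>100)&(H<130)&(S>120),(215,200,255,240),.03)
comp('red',((H<8)|(H>172))&(S>130),(245,180,275,220),.069)
comp('magazine',(P[...,2]>.06)&(P[...,2]<.13),(250,165,300,235),.08)
comp('plate',(P[...,2]>.028)&(P[...,2]<.05),(265,210,295,235),.038)
comp('flask',(P[...,2]>.03),(340,170,375,200),.1)
for n,u,v,h in (('mortar',341,243,.02),('bv',229,175,.047),('cv',428,227,.047)): print(n,ray(z,u,v,h).round(3))
q=P[180:240:4,262:300:3,2]; print((q*1000).astype(int))
c=cv2.resize(im[150:260,210:400],None,fx=4.2,fy=4.2,interpolation=cv2.INTER_CUBIC); cv2.imwrite('pics/c1.png',c[...,::-1])
E
```

```text
wedge 98 zmed [0.09  0.094 0.098]
  ctr [ 0.5461 -0.2955] sides 0.023 0.029 ang -91.6 177.0
blue 330 zmed [0.025 0.029 0.032]
  ctr [0.5527 0.0892] sides 0.064 0.042 ang -13.4 -104.2
red 40 zmed [0.034 0.044 0.066]
  ctr [0.6079 0.0208] sides 0.005 0.051 ang -91.6 178.7
magazine 537 zmed [0.061 0.065 0.082]
  ctr [ 0.6196 -0.0392] sides 0.11 0.048 ang -6.4 -96.6
plate 184 zmed [0.033 0.037 0.041]
  ctr [ 0.5513 -0.0321] sides 0.04 0.037 ang -7.8 -98.0
flask 261 zmed [0.034 0.057 0.109]
  ctr [ 0.6371 -0.2434] sides 0.047 0.047 ang -91.6 177.3
mortar [ 0.489 -0.203  0.02 ]
bv [0.68  0.096 0.047]
cv [ 0.524 -0.434  0.047]
[[   0   -2   -4    0   41   59   61   60   60   76   -4   -2   -3]
 [  -5    0    2    0   58   58   56   63   62   73    0    0   -2]
 [  13   13   12   79   61   58   58   60   64   81    2   -2   -2]
 [  15   60   63   79   50   56   61   62   62   -4    1   -4    3]
 [  65   60   58   77   37   58   63   59   59   -1   -3    5   -5]
 [   9    8   17 1380   66   63   62   62   26    0   -4   -1   -3]
 [  10   10   16   79   57   61   59   61   78   -3   -3   -1    0]
 [  34   35   42   82   60   59   59   59   80   -9    1   -6   -2]
 [   0   -2    3  116  115  112  119   60   79   -3   -1    0   -3]
 [   0    4   -6   21   37   34   37   49   53    0   -2    0   -3]
 [  -1   -3   -2 1380   36   38   34   37    0    5    0    1    0]
 [  -1    0   -1   35   36   43   39   33   -3    1   -6   -8   -2]
 [  -1   -6   -4   33   37   36   36   37   -4   -1   -2   -1   -1]
 [  -7   -5    0    3   -3   -1   -1   -3    3   -3    0    1    5]
 [  -1   -1   -3    0   -9   -1    0   -3    0   -2    0   -1    0]]
```

View pics/c1.png

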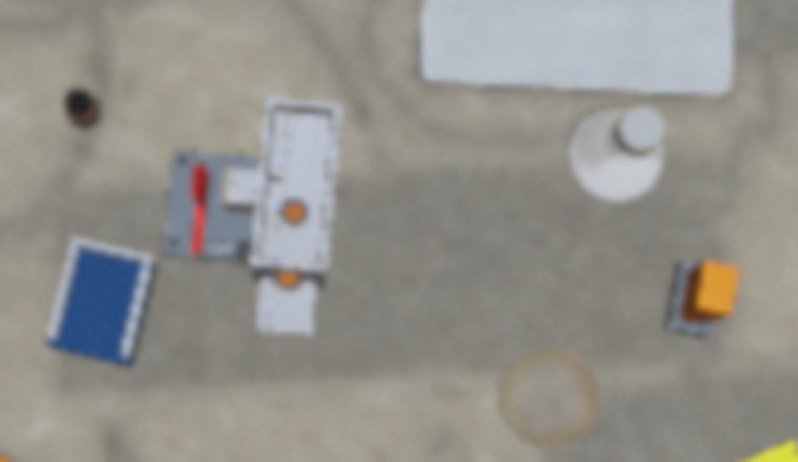

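The top view shows the magazine yawed about -7°, with its plate end at crop px (287,305) and the latch gap at about (220,200). The blue rest is yawed about -13°, and the wedge's top is at (717,288). I'll check the wrist-camera mount and write a move helper.

```bash
cat >> h.py <<'E'
from scipy.spatial.transform import Rotation as Ro
def cur():
    from cell import telemetry
    s=telemetry.observe(); q=s['tcp_rot']; return s,np.array(s['ee_pos']),Ro.from_quat([q[1],q[2],q[3],q[0]])
def tool(yaw,lean=0):
    """tool x points to -forward, y to left of direction yaw (deg), top leaning back by lean deg"""
    f=np.array([np.cos(np.radians(yaw)),np.sin(np.radians(yaw)),0]); l=np.array([-f[1],f[0],0]); c,s=np.cos(np.radians(lean)),np.sin(np.radians(lean))
    zt=s*f-c*np.array([0,0,1]); return Ro.from_matrix(np.stack([np.cross(l,zt),l,zt],1))
def row(p0,R0,grasp,Rt):
    tcp=np.array(grasp)-0.164*Rt.as_matrix()[:,2]
    return np.r_[R0.inv().apply(tcp-p0)*100,(R0.inv()*Rt).as_rotvec()].round(3)
E
python3 - <<'E'
from h import *
from cell import camera_params
s,p,R=cur(); c=camera_params('wrist'); C=-c['R'].T@c['t']
print('cam in tool',R.inv().apply(C-p),'\n',(R.as_matrix().T@c['R'].T).round(3),c['K'])
print(tool(-7).as_matrix().round(2))
# camera wanted over (0.59,0.01)
print(row(p,R,[.55,0.01,.26],tool(-7)), row(p,R,[.52,-.27,.24],tool(-7)))
E
```

```text
cam in tool [ 0.07362662 -0.00220241  0.01932652] 
 [[-0.001 -0.963 -0.269]
 [ 1.    -0.001 -0.   ]
 [-0.    -0.269  0.963]] [[361.82895588   0.         282.35729591]
 [  0.         361.82895588 208.10678832]
 [  0.           0.           1.        ]]
[[-0.99  0.12  0.  ]
 [ 0.12  0.99  0.  ]
 [ 0.    0.   -1.  ]]
[-4.9918e+01 -3.9340e+01 -1.9530e+00 -2.0000e-03 -1.0000e-03 -2.9400e-01] [-5.8485e+01 -6.6161e+01  9.8000e-02 -2.0000e-03 -1.0000e-03 -2.9400e-01]
```

Request:
servo_tool --plan '[[[-50, -39.3, -2, 0, 0, -0.294], [-50, -39.3, -2, 0, 0, -0.294], [-50, -39.3, -2, 0, 0, -0.294], [-50, -39.3, -2, 0, 0, -0.294], [-50, -39.3, -2, 0, 0, -0.294], [-50, -39.3, -2, 0, 0, -0.294], [-50, -39.3, -2, 0, 0, -0.294], [-50, -39.3, -2, 0, 0, -0.294]]]'

```text
time: 1.1
ee_pos: [0.4869, 0.13, 0.4203]
tcp_rot: [-0.0, 0.061, 0.998, 0.0]
ft_force: [1.3, -0.0, -0.6]
grip_width: 0.087
finger_force: 0.0
```

```bash
python3 - <<'E'
from h import *
s,p,R=cur(); print(s['time'],p,R.as_matrix().round(2),row(p,R,[.55,0.01,.26],tool(-7)))
E
```

```text
1.1 [0.48694122 0.13001703 0.4203346 ] [[-0.99  0.12 -0.  ]
 [ 0.12  0.99  0.  ]
 [ 0.    0.   -1.  ]] [ -7.719 -11.145  -0.37    0.     -0.      0.   ]
```

Request:
servo_tool --plan '[[[-7.7, -10, 0, 0, 0, 0], [-7.7, -10, 0, 0, 0, 0], [-7.7, -10, 0, 0, 0, 0], [-7.7, -10, 0, 0, 0, 0]]]'

```text
time: 1.6
ee_pos: [0.5502, 0.0232, 0.4198]
tcp_rot: [-0.001, 0.061, 0.998, 0.0]
ft_force: [-0.7, 0.3, -0.4]
grip_width: 0.087
finger_force: 0.0
```

```bash
python3 - <<'E'
from h import *
from cell import capture,camera_params
s,p,R=cur(); c=camera_params('wrist'); im,d=capture('wrist'); cv2.imwrite('pics/w1.png',im[...,::-1]); np.savez('w1.npz',im=im,d=d,**c)
print(s['time'],p,np.abs(s['qd']).max(),row(p,R,[.54,-.28,.22],tool(-7)))
E
```

```text
1.6 [0.55020806 0.02323312 0.41975312] 0.03301276333683442 [-2.7130e+00 -3.0222e+01  3.5520e+00  1.0000e-03 -2.0000e-03 -1.0000e-03]
```

View pics/w1.png

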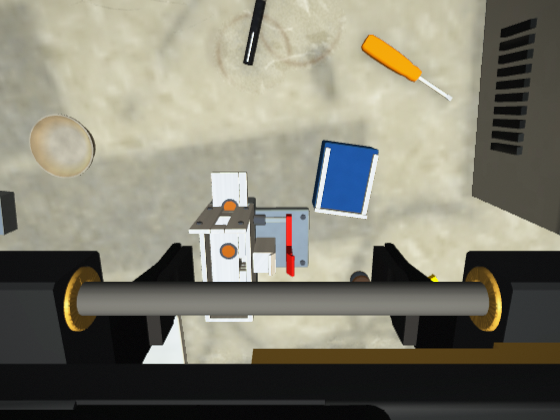

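The wrist view (robot side at the top) shows plate_1's end with its pellet at px (229,190), the magazine below it, the red paddle at (290,240) and the blue rest at (346,180). The mortar is at (62,145).

```bash
python3 - <<'E'
from h import *
z=dict(np.load('w1.npz')); im=z['im']; P=cloud(z)
hsv=cv2.cvtColor(im,cv2.COLOR_RGB2HSV); H,S,V=[hsv[...,i].astype(int) for i in range(3)]
def comp(name,m,box,h):
    k=np.zeros_like(m);x0,y0,x1,y1=box;k[y0:y1,x0:x1]=1
    m=(m&k.astype(bool)).astype(np.uint8)
    n,l,st,c=cv2.connectedComponentsWithStats(m); i=1+np.argmax(st[1:,4]); mm=l==i
    pts=np.argwhere(mm)[:,::-1]; W=np.array([ray(z,u,v,h)[:2] for u,v in pts],np.float32)*1000
    r=cv2.minAreaRect(W); print(name,st[i].tolist(),'z',np.percentile(P[mm][:,2],[10,50,90]).round(4),'ctr',np.round(r[0],1),'size',np.round(r[1],1),'ang',round(r[2],1))
    return mm
Z=P[...,2]
comp('stage',((H>95)&(H<130)&(S>150)|(V>200)&(S<40))&(Z>.02)&(Z<.045),(300,125,395,230),.033)
comp('stageblue',(H>95)&(H<130)&(S>150)&(abs(Z-.03)<.008),(300,125,395,230),.03)
comp('plate',(abs(Z-.038)<.007),(200,160,258,200),.038)
comp('plate2',(V>170)&(S<60)&(abs(Z-.038)<.012),(200,160,258,203),.038)
comp('frontwall top',abs(Z-.115)<.006,(180,195,262,240),.115)
comp('mag walls',abs(Z-.08)<.005,(180,215,262,330),.08)
comp('red',((H<8)|(H>172))&(S>130),(275,200,305,285),.069)
comp('redtop',((H<8)|(H>172))&(S>130)&(abs(Z-.069)<.006),(275,200,305,285),.069)
comp('foot',(abs(Z-.014)<.006),(255,200,318,275),.014)
comp('abut',(abs(Z-.065)<.008),(250,240,282,285),.069)
c=cv2.resize(im[150:330,180:400],None,fx=3.6,fy=3.3,interpolation=cv2.INTER_CUBIC); cv2.imwrite('pics/c2.png',c[...,::-1])
E
```

```text
stage [313, 142, 66, 77, 3616] z [0.0297 0.031  0.0372] ctr [556.3  86. ] size [58.2 74.2] ang 75.0
stageblue [314, 142, 64, 71, 2851] z [0.0296 0.0308 0.0318] ctr [553.6  86.1] size [55.7 68.4] ang 74.9
plate [211, 172, 37, 28, 999] z [0.0375 0.0387 0.0397] ctr [545.3 -32.8] size [36.6 28.1] ang 82.9
plate2 [211, 172, 36, 31, 1033] z [0.0377 0.0388 0.0397] ctr [546.9 -33.4] size [35.8 31.3] ang 82.9
frontwall top [189, 227, 58, 7, 394] z [0.1107 0.1151 0.1163] ctr [566.7 -35.3] size [47.7  5.3] ang 82.9
mag walls [245, 222, 7, 60, 311] z [0.0791 0.0806 0.0817] ctr [603.3 -18.1] size [ 5.5 60.2] ang 83.2
red [286, 214, 9, 63, 394] z [0.04   0.0448 0.0695] ctr [606.1  21.9] size [ 7.9 64.8] ang 83.1
redtop [287, 254, 8, 23, 142] z [0.0641 0.0679 0.07  ] ctr [626.5  19.9] size [ 6.9 23.7] ang 83.1
foot [255, 201, 54, 67, 1225] z [0.0136 0.0148 0.0159] ctr [613.4  12.9] size [59.  80.2] ang 84.0
abut [251, 240, 25, 42, 545] z [0.0599 0.0613 0.0672] ctr [618.6  -6.3] size [23.4 43.9] ang 83.1
```

View pics/c2.png

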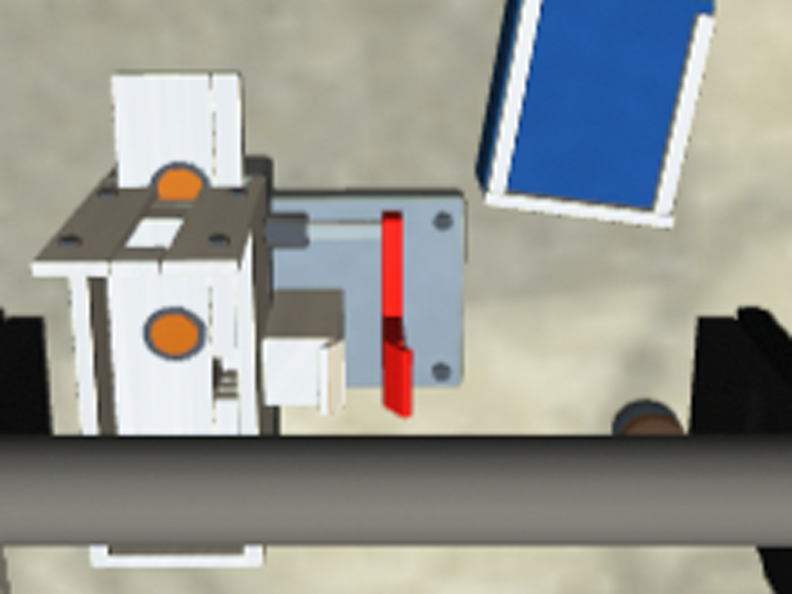

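Request:
servo_tool --plan '[[[-2.7, -30.2, 3.5, 0, 0, 0], [-2.7, -30.2, 3.5, 0, 0, 0], [-2.7, -30.2, 3.5, 0, 0, 0], [-2.7, -30.2, 3.5, 0, 0, 0], [-2.7, -30.2, 3.5, 0, 0, 0], [-2.7, -30.2, 3.5, 0, 0, 0], [-2.7, -30.2, 3.5, 0, 0, 0]]]'

```text
time: 2.52
ee_pos: [0.5406, -0.2779, 0.3852]
tcp_rot: [-0.001, 0.06, 0.998, 0.001]
ft_force: [0.1, -0.7, -0.2]
grip_width: 0.0872
finger_force: 0.0
```

```bash
python3 - <<'E'
from h import *
from cell import capture,camera_params
s,p,R=cur(); c=camera_params('wrist'); im,d=capture('wrist'); z=dict(im=im,d=d,**c); np.savez('w2.npz',**z); P=cloud(z); Z=P[...,2]
hsv=cv2.cvtColor(im,cv2.COLOR_RGB2HSV); H,S,V=[hsv[...,i].astype(int) for i in range(3)]
print(p,s['qd'].max())
for n,m,h in (('top',(H<22)&(S>140)&(abs(Z-.096)<.004),.096),('all',(H<22)&(S>140),.096),('block',(abs(Z-.022)<.004),.022)):
    n_,l,st,_=cv2.connectedComponentsWithStats(m.astype(np.uint8))
    for i in np.argsort(-st[1:,4])[:3]+1:
        if st[i,4]<200: continue
        mm=l==i; W=np.array([ray(z,u,v,h)[:2] for u,v in np.argwhere(mm)[:,::-1]],np.float32)*1000; r=cv2.minAreaRect(W)
        print(n,st[i].tolist(),np.percentile(Z[mm],[10,50,90]).round(4),np.round(r[0],1),np.round(r[1],1),round(r[2],1))
cv2.imwrite('pics/w2.png',im[...,::-1])
E
```

```text
[ 0.54064247 -0.27785348  0.38516566] 0.02112177525095236
top [243, 199, 30, 40, 333] [0.0953 0.0965 0.0973] [ 547.4 -300. ] [21.8 30.7] 77.2
all [252, 342, 308, 22, 5095] [0.2992 0.3016 0.3037] [ 683.9 -187.8] [270.1  21.4] 83.0
all [63, 267, 38, 65, 1084] [0.2845 0.2909 0.2941] [ 598.8 -456. ] [27.6 63.2] 68.6
all [465, 267, 37, 65, 1026] [0.2844 0.2908 0.2938] [ 640.  -122.2] [63.2 27.6] 6.3
block [323, 84, 71, 73, 1028] [0.0186 0.0208 0.0223] [ 486.8 -202.3] [64.8 65. ] 84.8
block [289, 254, 57, 28, 407] [0.0188 0.0218 0.0248] [ 629.2 -253.8] [58.4 30.3] 83.0
block [497, 182, 27, 69, 366] [0.0186 0.0221 0.0252] [597.  -63.2] [14.1 71.3] 75.4
```

View pics/w2.png

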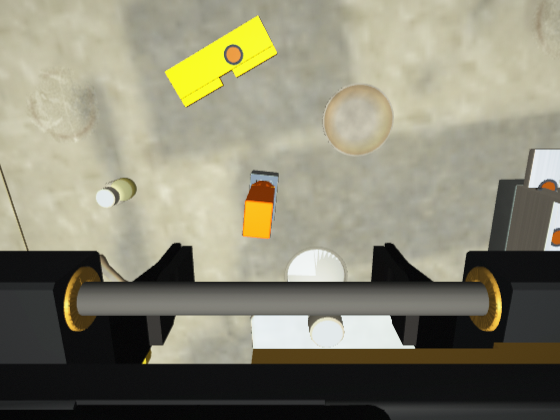

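The wedge top is at px (257,219). It measures 22x31 mm at (0.547,-0.300), yawed -12.8°. The flask at (317,270) stays clear of the fingers.

```bash
python3 - <<'E'
from h import *
s,p,R=cur()
print(row(p,R,[.5474,-.300,.12],tool(-12.8)),row(p,R,[.5474,-.300,.086],tool(-12.8)))
E
```

```text
[-9.3500e-01 -2.1800e+00  1.0137e+01  1.0000e-03 -1.0000e-03  1.0400e-01] [-9.3900e-01 -2.1850e+00  1.3536e+01  1.0000e-03 -1.0000e-03  1.0400e-01]
```

Request:
servo_tool --plan '[[[-0.94, -2.18, 4, 0, 0, 0.104], [-0.94, -2.18, 9, 0, 0, 0.104], [-0.94, -2.18, 11.5, 0, 0, 0.104], [-0.94, -2.18, 13.5, 0, 0, 0.104], [-0.94, -2.18, 13.5, 0, 0, 0.104], [-0.94, -2.18, 13.5, 0, 0, 0.104]]]' --fingers 4.5

```text
time: 3.32
ee_pos: [0.5481, -0.3014, 0.2515]
tcp_rot: [0.001, 0.112, 0.994, -0.0]
ft_force: [-0.3, -0.1, 0.7]
grip_width: 0.0456
finger_force: 0.0
```

Request:
servo_tool --plan '[[[0, 0, 0, 0, 0, 0], [0, 0, 0, 0, 0, 0], [0, 0, 0, 0, 0, 0], [0, 0, 0, 0, 0, 0], [0, 0, 0, 0, 0, 0]]]' --fingers 0 --newtons 40

```text
time: 3.95
ee_pos: [0.5476, -0.3019, 0.2508]
tcp_rot: [0.0, 0.113, 0.994, 0.001]
ft_force: [1.8, 4.6, 4.5]
grip_width: 0.0227
finger_force: 39.0
```

```bash
python3 - <<'E'
from h import *
s,p,R=cur(); print(s['grip_width'],s['finger_force'],p,R.apply([0,1,0]),s['ft_force'])
E
```

```text
0.02271208875022504 39.03466545045376 [ 0.54763842 -0.30185971  0.25079646] [0.22441361 0.97449273 0.0015682 ] [1.83046217 4.57229233 4.52159506]
```

```bash
cat >> h.py <<'E'
MY=-6.9; MO=np.array([.6193,-.0419,0])
def mag(x,y,z): # mm
    return MO+Ro.from_euler('z',MY,degrees=True).apply(np.array([x,y,z])/1000)
E
python3 - <<'E'
from h import *
s,p,R=cur(); o=p[2]-.006-.164
for y,zf in ((51,140),(51.5,85)): print(row(p,R,mag(0,y,zf)+[0,0,o],tool(MY)))
E
```

```text
[-6.1300e-01  3.2033e+01 -1.3350e+01  2.0000e-03  0.0000e+00 -1.0600e-01]
[-6.0600e-01  3.2075e+01 -7.8500e+00  2.0000e-03  0.0000e+00 -1.0600e-01]
```

Request:
servo_tool --plan '[[[0, 0, -4, 0, 0, 0], [0, 0, -9, 0, 0, 0], [0, 1, -13.4, 0, 0, -0.05], [-0.6, 7, -13.4, 0, 0, -0.106], [-0.6, 13, -13.4, 0, 0, -0.106], [-0.6, 19, -13.4, 0, 0, -0.106], [-0.6, 25, -13.4, 0, 0, -0.106], [-0.6, 29, -13.4, 0, 0, -0.106]]]'

```text
time: 4.95
ee_pos: [0.6184, -0.0191, 0.3841]
tcp_rot: [0.0, 0.059, 0.998, -0.001]
ft_force: [0.2, -0.2, -0.4]
grip_width: 0.0217
finger_force: 40.0
```

```bash
python3 - <<'E'
from h import *
s,p,R=cur(); o=.2448-.164; print(s['time'],s['grip_width'],p)
for y,zf in ((51.5,140),(51.5,85)): print(row(p,R,mag(0,y,zf)+[0,0,o],tool(MY)))
E
```

```text
4.95 0.021680297513990344 [ 0.61841636 -0.01914297  0.38407917]
[-3.69e-01  2.90e+00 -7.70e-02 -2.00e-03  0.00e+00  3.00e-03]
[-3.680e-01  2.909e+00  5.423e+00 -2.000e-03  0.000e+00  3.000e-03]
```

Request:
servo_tool --plan '[[[-0.2, 2.95, 0, 0, 0, 0], [-0.2, 2.95, 0, 0, 0, 0], [-0.2, 2.95, 3, 0, 0, 0], [-0.2, 2.95, 5.4, 0, 0, 0], [-0.2, 2.95, 5.4, 0, 0, 0], [-0.2, 2.95, 5.4, 0, 0, 0]]]'

```text
time: 5.7
ee_pos: [0.6241, 0.0068, 0.3311]
tcp_rot: [0.001, 0.06, 0.998, -0.0]
ft_force: [0.3, 0.5, -0.2]
grip_width: 0.0214
finger_force: 40.0
```

```bash
python3 - <<'E'
from h import *
from cell import capture,camera_params
s,p,R=cur(); o=.2448-.164; print(s['time'],p,s['ft_force'])
for y,zf in ((51.5,85),(51.5,62),(57.5,30),(57.5,13)): print(row(p,R,mag(0,y,zf)+[0,0,o],tool(MY)))
for n in ('scene','top'):
  im,d=capture(n); c=camera_params(n); np.savez(n+'1.npz',im=im,d=d,**c)
  X=mag(0,50,60); u=c['K']@(c['R']@X+c['t']); u=u[:2]/u[2]; print(n,u)
  if n=='scene':
    i,j=int(u[0]),int(u[1]); cv2.imwrite('pics/s1.png',cv2.resize(im[j-50:j+40,i-55:i+65],None,fx=6,fy=6,interpolation=cv2.INTER_CUBIC)[...,::-1])
E
```

```text
5.7 [0.62412473 0.00675513 0.33105937] [ 0.28476304  0.51498521 -0.19677698]
[-0.105  0.262  0.126 -0.001  0.001 -0.   ]
[-1.020e-01  2.640e-01  2.426e+00 -1.000e-03  1.000e-03 -0.000e+00]
[-9.800e-02  8.660e-01  5.625e+00 -1.000e-03  1.000e-03 -0.000e+00]
[-9.600e-02  8.670e-01  7.325e+00 -1.000e-03  1.000e-03 -0.000e+00]
scene [278.88262419 206.6062366 ]
top [261.88423356 193.32485374]
```

View pics/s1.png

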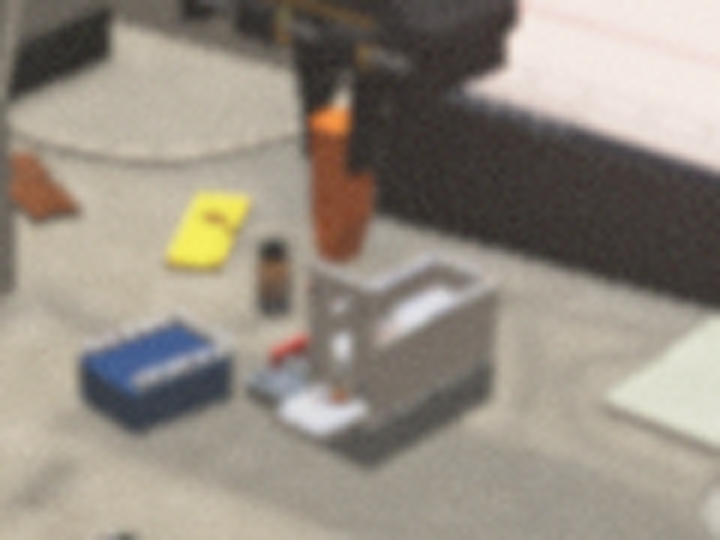

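The crop shows the wedge held upright behind and above the latch, at px (335,180), with nothing in its way. I'll close the remaining offset and go down to the flare.

Request:
servo_tool --plan '[[[-0.1, 0.26, 0, 0, 0, 0], [-0.1, 0.26, 0.8, 0, 0, 0], [-0.1, 0.26, 1.3, 0, 0, 0], [-0.1, 0.26, 1.3, 0, 0, 0]]]'

```text
time: 6.3
ee_pos: [0.6247, 0.0104, 0.3166]
tcp_rot: [-0.001, 0.06, 0.998, 0.0]
ft_force: [0.4, -0.4, -0.6]
grip_width: 0.0219
finger_force: 40.0
```

```bash
python3 - <<'E'
from h import *
s,p,R=cur(); o=.2448-.164; print(s['time'],p,s['ft_force'])
for y,zf in ((51.5,62),(54,45),(57.5,30),(57.5,13)): print(row(p,R,mag(0,y,zf)+[0,0,o],tool(MY)))
E
```

```text
6.3 [0.62472937 0.01043065 0.31655604] [ 0.41318341 -0.44981815 -0.63175077]
[-0.091 -0.111  0.975  0.    -0.002  0.001]
[-9.500e-02  1.390e-01  2.675e+00  0.000e+00 -2.000e-03  1.000e-03]
[-9.800e-02  4.890e-01  4.175e+00  0.000e+00 -2.000e-03  1.000e-03]
[-1.010e-01  4.890e-01  5.875e+00  0.000e+00 -2.000e-03  1.000e-03]
```

Request:
servo_tool --plan '[[[0, -0.1, 0.5, 0, 0, 0], [0, -0.1, 1.0, 0, 0, 0], [0, 0, 1.6, 0, 0, 0], [0, 0.1, 2.2, 0, 0, 0], [0, 0.1, 2.2, 0, 0, 0]]]'

```text
time: 6.92
ee_pos: [0.6251, 0.0116, 0.2948]
tcp_rot: [-0.0, 0.06, 0.998, 0.0]
ft_force: [-0.3, 0.3, -0.2]
grip_width: 0.0211
finger_force: 40.0
```

```bash
python3 - <<'E'
from h import *
s,p,R=cur(); o=.2448-.164; print(s['time'],p,s['ft_force'],s['moment'])
for y,zf in ((51.5,62),(54,45),(57.5,30),(57.5,13)): print(row(p,R,mag(0,y,zf)+[0,0,o],tool(MY)))
E
```

```text
6.925 [0.6251251  0.01163551 0.29476939] [-0.30704599  0.2843046  -0.18542717] [ 0.24771093 -0.08518598 -0.01928727]
[-6.400e-02 -2.340e-01 -1.203e+00  1.000e-03 -1.000e-03  1.000e-03]
[-0.065  0.015  0.497  0.001 -0.001  0.001]
[-6.700e-02  3.640e-01  1.997e+00  1.000e-03 -1.000e-03  1.000e-03]
[-6.800e-02  3.630e-01  3.697e+00  1.000e-03 -1.000e-03  1.000e-03]
```

Request:
servo_tool --plan '[[[0, 0.1, 0.6, 0, 0, 0], [0, 0.2, 1.2, 0, 0, 0], [0, 0.33, 1.9, 0, 0, 0], [0, 0.36, 2.2, 0, 0, 0], [0, 0.36, 2.2, 0, 0, 0]]]'

```text
time: 7.55
ee_pos: [0.6266, 0.0163, 0.2748]
tcp_rot: [0.002, 0.06, 0.998, 0.002]
ft_force: [1.3, 5.3, 5.8]
grip_width: 0.0218
finger_force: 40.0
```

```bash
python3 - <<'E'
from h import *
s,p,R=cur(); o=.2448-.164; print(s['time'],p,s['ft_force'],s['moment'])
for y,zf in ((57.5,30),(57.5,14)): print(row(p,R,mag(0,y,zf)+[0,0,o],tool(MY)))
E
```

```text
7.55 [0.62658912 0.01628153 0.27482654] [1.29865956 5.31767874 5.79127761] [ 1.26389895 -0.35476755  0.00666872]
[ 0.025 -0.114  0.002  0.003  0.004 -0.   ]
[ 0.032 -0.119  1.602  0.003  0.004 -0.   ]
```

Request:
servo_tool --plan '[[[0, 0.1, 0.5, 0, 0, 0], [0, 0.1, 1.0, 0, 0, 0], [0, 0.1, 1.4, 0, 0, 0], [0, 0.1, 1.6, 0, 0, 0], [0, 0.1, 1.6, 0, 0, 0]]]'

```text
time: 8.18
ee_pos: [0.6262, 0.0169, 0.2588]
tcp_rot: [0.001, 0.06, 0.998, 0.001]
ft_force: [0.1, 5.3, 9.5]
grip_width: 0.0217
finger_force: 40.0
```

```bash
python3 - <<'E'
from h import *
s,p,R=cur(); o=.2448-.164; print(s['time'],p,s['ft_force'],s['moment'],s['grip_width'])
for y,zf in ((57.5,14),): print(row(p,R,mag(0,y,zf)+[0,0,o],tool(MY)))
E
```

```text
8.175 [0.62618758 0.01686083 0.25883184] [0.12873965 5.30829922 9.47262932] [1.17587981 0.0973768  0.00929786] 0.021737711351797143
[-0.022 -0.166  0.003  0.002  0.002  0.   ]
```

Request:
servo_tool --plan '[[[0, 0.08, 0.15, 0, 0, 0], [0, 0.08, 0.3, 0, 0, 0], [0, 0.08, 0.3, 0, 0, 0]]]'

```text
time: 8.55
ee_pos: [0.6265, 0.0172, 0.2587]
tcp_rot: [0.002, 0.06, 0.998, 0.0]
ft_force: [-2.7, 5.0, 24.0]
grip_width: 0.0216
finger_force: 40.0
```

Request:
servo_tool --plan '[[[0, 0, -0.2, 0, 0, 0], [0, 0, -0.2, 0, 0, 0], [0, 0, -0.2, 0, 0, 0], [0, 0, -0.2, 0, 0, 0]]]' --fingers 3.0

```text
time: 9.05
ee_pos: [0.6256, 0.0165, 0.2556]
tcp_rot: [-0.001, 0.06, 0.998, -0.0]
ft_force: [-0.6, -0.3, 0.3]
grip_width: 0.0297
finger_force: 0.0
```

Request:
servo_tool --plan '[[[0, 0, -3, 0, 0, 0], [0, 0, -7, 0, 0, 0], [4, 0, -11, 0, 0, 0], [10, -1, -13, 0, 0, 0], [14, -3, -13, 0, 0, 0], [14, -3, -13, 0, 0, 0], [14, -3, -13, 0, 0, 0]]]'

```text
time: 9.93
ee_pos: [0.4839, 0.0033, 0.3866]
tcp_rot: [0.001, 0.06, 0.998, -0.0]
ft_force: [0.1, -0.4, 0.9]
grip_width: 0.0301
finger_force: 0.0
```

```bash
python3 - <<'E'
from h import *
from cell import capture,camera_params
s,p,R=cur(); print(s['time'],p,s['ft_force'])
im,d=capture('scene'); a=cv2.resize(im[155:245,225:345],None,fx=3.3,fy=3.3,interpolation=cv2.INTER_CUBIC)
im,d=capture('wrist'); c=camera_params('wrist'); np.savez('w3.npz',im=im,d=d,**c)
b=cv2.resize(im,(396,297)); cv2.imwrite('pics/s2.png',np.hstack([a[:297],b])[...,::-1])
for n in range(1): print(a.shape,b.shape)
E
```

```text
9.925 [0.48392912 0.00334583 0.38662453] [ 0.13247178 -0.41673132  0.90555842]
(297, 396, 3) (297, 396, 3)
```

View pics/s2.png

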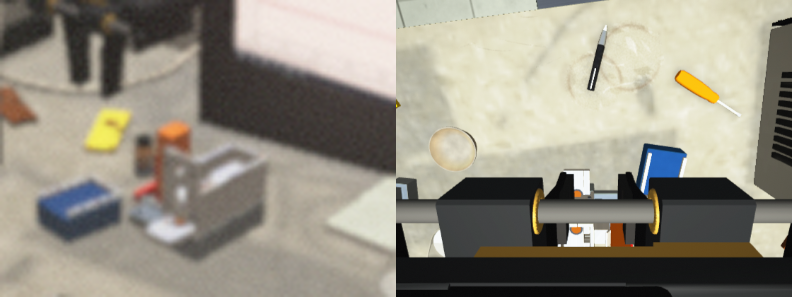

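The wedge stands by itself beside the magazine, at left-half px (172,145). I'll check its height and the paddle travel, then work out the plate approach.

```bash
python3 - <<'E'
from h import *
from cell import capture,camera_params
s,p,R=cur()
im,d=capture('top'); z=dict(im=im,d=d,**camera_params('top')); P=cloud(z)
hsv=cv2.cvtColor(im,cv2.COLOR_RGB2HSV); H,S,V=[hsv[...,i].astype(int) for i in range(3)]
box=np.zeros(H.shape,bool); box[175:215,245:275]=1
inv=lambda X: Ro.from_euler('z',-MY,degrees=True).apply(X-MO)*1000
for n,m in (('orange',(H>8)&(H<22)&(S>140)&box),('red',((H<7)|(H>172))&(S>130)&box)):
    if m.sum(): q=inv(P[m]); print(n,m.sum(),np.median(q,0).round(1),np.percentile(q[:,2],[10,90]).round(0))
T=tool(MY,35); zt=T.as_matrix()[:,2]; g=mag(-77,0,34)
for b in (.08,0): print(row(p,R,g-b*zt,T), (g-(b+.164)*zt).round(3))
E
```

```text
orange 113 [ -4.2  59.4 101.3] [ 77. 105.]
red 26 [-21.7  73.7  40.1] [34. 68.]
[ 7.7920e+00 -2.8780e+00  1.5239e+01  0.0000e+00 -6.1000e-01  1.0000e-03] [ 0.404 -0.016  0.234]
[ 3.2120e+00 -2.8810e+00  2.1799e+01  0.0000e+00 -6.1000e-01  1.0000e-03] [ 0.449 -0.021  0.168]
```

Request:
servo_tool --plan '[[[7.8, -2.9, 0, 0, -0.18, 0], [7.8, -2.9, 4, 0, -0.36, 0], [7.8, -2.9, 9, 0, -0.54, 0], [7.8, -2.9, 14, 0, -0.61, 0], [7.8, -2.9, 15.2, 0, -0.61, 0], [7.8, -2.9, 15.2, 0, -0.61, 0], [7.8, -2.9, 15.2, 0, -0.61, 0]]]' --fingers 6.0

```text
time: 10.95
ee_pos: [0.4495, -0.001, 0.3037]
tcp_rot: [0.265, 0.061, 0.962, -0.025]
ft_force: [-0.0, -1.4, 0.9]
grip_width: 0.06
finger_force: 0.0
```

```bash
python3 - <<'E'
from h import *
from cell import capture,camera_params
s,p,R=cur(); print(p,s['qpos'].round(2))
im,d=capture('wrist'); z=dict(im=im,d=d,**camera_params('wrist')); P=cloud(z); np.savez('w4.npz',**z)
inv=lambda X: Ro.from_euler('z',-MY,degrees=True).apply(X-MO)*1000
Q=inv(P.reshape(-1,3)).reshape(P.shape); m=(abs(Q[...,2]-38)<5)&(Q[...,0]<-56)&(Q[...,0]>-130)&(abs(Q[...,1])<35)
print(m.sum(),np.percentile(Q[m],[1,50,99],axis=0).round(1))
T=tool(MY,35); zt=T.as_matrix()[:,2]; g=mag(-77,0,34)
for b in (.08,0): print(row(p,R,g-b*zt,T))
cv2.imwrite('pics/w4.png',im[...,::-1])
E
```

```text
[ 0.4495023  -0.00102896  0.30371032] [-0.27  0.46  2.12  1.16  0.06 -2.85]
2128 [[-88.6 -18.   33.5]
 [-75.2  -0.2  38.8]
 [-56.3  17.4  40.3]]
[ 7.31  -1.954  3.806 -0.018 -0.073 -0.   ]
[ 6.728 -1.807 11.783 -0.018 -0.073 -0.   ]
```

Near the wrist singularity (j5≈0), j6 has run to its limit. The plate pose needs the flipped branch (j4≈π), which a half turn of the tool about z gives, so I'll turn the tool gradually here in free air.

Request:
servo_tool --plan '[[[0, 0, -2, 0, 0, 0.15], [0, 0, -2, 0, 0, 0.3], [0, 0, -2, 0, 0, 0.45], [0, 0, -2, 0, 0, 0.6], [0, 0, -2, 0, 0, 0.75], [0, 0, -2, 0, 0, 0.9], [0, 0, -2, 0, 0, 1.05], [0, 0, -2, 0, 0, 1.05]]]'

```text
time: 12.0
ee_pos: [0.4383, 0.0002, 0.322]
tcp_rot: [0.242, 0.534, 0.802, 0.111]
ft_force: [-0.5, 0.4, -0.3]
grip_width: 0.0602
finger_force: 0.0
```

```bash
python3 - <<'E'
from h import *
s,p,R=cur(); print(s['time'],p,s['qpos'].round(3),R.as_matrix().round(2))
E
```

```text
12.0 [4.38327003e-01 2.47969841e-04 3.22048570e-01] [-0.273  0.403  2.135  0.721  0.089 -1.372] [[-0.31  0.8   0.51]
 [ 0.91  0.41 -0.08]
 [-0.27  0.44 -0.86]]
```

```bash
cat >> h.py <<'E'
def wr(j1,s,j4,j5,j6): return Ro.from_euler('ZYZYZ',[j1,s,j4,j5,j6+np.pi/2])
E
python3 - <<'E'
from h import *
s,p,R=cur(); q=s['qpos']; s23=q[1]+q[2]
print('check',(R.inv()*wr(q[0],s23,*q[3:])).magnitude())
for j4,j5,j6 in ((1.2,.2,-1.45),(1.57,.35,-1.5),(2.3,.35,-1.6),(2.9,.35,-1.7)):
    print(j4,(R.inv()*wr(q[0],s23,j4,j5,j6)).as_rotvec().round(3))
T=tool(MY,42)*Ro.from_euler('z',np.pi)
print('target',(wr(q[0],s23,2.9,.35,-1.7).inv()*T).magnitude())
E
```

```text
Traceback (most recent call last):
  File "h.py", line 23, in wr
    def wr(j1,s,j4,j5,j6): return Ro.from_euler('ZYZYZ',[j1,s,j4,j5,j6+np.pi/2])
                                  ~~~~~~~~~~~~~^^^^^^^^^^^^^^^^^^^^^^^^^^^^^^^^^
  File "scipy/spatial/transform/_rotation.pyx", line 1413, in scipy.spatial.transform._rotation.Rotation.from_euler
ValueError: Expected axis specification to be a non-empty string of upto 3 characters, got ZYZYZ
```

```bash
sed -i "s/^def wr.*/def wr(j1,s,j4,j5,j6): return Ro.from_euler('ZYZ',[j1,s,j4])*Ro.from_euler('YZ',[j5,j6+np.pi\/2])/" h.py
python3 - <<'E'
from h import *
s,p,R=cur(); q=s['qpos']; s23=q[1]+q[2]
print('check',(R.inv()*wr(q[0],s23,*q[3:])).magnitude())
for j4,j5,j6 in ((1.2,.2,-1.45),(1.57,.35,-1.5),(2.3,.35,-1.6),(2.9,.35,-1.7)):
    print(j4,(R.inv()*wr(q[0],s23,j4,j5,j6)).as_rotvec().round(3))
T=tool(MY,42)*Ro.from_euler('z',np.pi)
print('target',(wr(q[0],s23,2.9,.35,-1.7).inv()*T).magnitude())
E
```

```text
check 4.219052916354455e-16
1.2 [-0.051  0.118  0.396]
1.57 [-0.15   0.265  0.704]
2.3 [-0.317  0.226  1.319]
2.9 [-0.444  0.155  1.809]
target 0.3407183991959187
```

Request:
servo_tool --plan '[[[0, 0, 0, -0.03, 0.06, 0.2], [0, 0, 0, -0.05, 0.118, 0.396], [0, 0, 0, -0.1, 0.19, 0.55], [0, 0, 0, -0.15, 0.265, 0.704], [0, 0, 0, -0.19, 0.255, 0.86], [0, 0, 0, -0.23, 0.245, 1.01], [0, 0, 0, -0.27, 0.235, 1.16], [0, 0, 0, -0.317, 0.226, 1.319]]]'

```text
time: 13.0
ee_pos: [0.4384, 0.0001, 0.322]
tcp_rot: [0.115, 0.854, 0.302, 0.407]
ft_force: [-0.1, 0.0, 0.1]
grip_width: 0.0598
finger_force: 0.0
```

```bash
python3 - <<'E'
from h import *
s,p,R=cur(); q=s['qpos']; s23=q[1]+q[2]; print(s['time'],p,q.round(3))
print((R.inv()*wr(q[0],s23,2.9,.35,-1.7)).as_rotvec().round(3))
T=tool(MY,40)*Ro.from_euler('z',np.pi); zt=T.as_matrix()[:,2]; g=mag(-77,0,34)
for b in (.09,0): print(row(p,R,g-b*zt,T), (g-(b+.164)*zt).round(3))
E
```

```text
13.0 [4.38366230e-01 1.41324327e-04 3.22004630e-01] [-0.346  0.452  2.236  2.425  0.484 -1.8  ]
[-0.167 -0.164  0.535]
[-9.457 -5.516  1.529 -0.073 -0.211  0.743] [ 0.381 -0.013  0.229]
[-11.403  -5.59   10.316  -0.073  -0.211   0.743] [ 0.438 -0.02   0.16 ]
```

Request:
servo_tool --plan '[[[-2, -1.5, 0, -0.015, -0.04, 0.15], [-4, -3, 0.5, -0.03, -0.08, 0.3], [-6, -4, 1, -0.045, -0.12, 0.45], [-8, -5.5, 1.5, -0.06, -0.17, 0.6], [-9.5, -5.5, 2, -0.073, -0.211, 0.743], [-9.8, -5.5, 3, -0.073, -0.211, 0.743], [-9.8, -5.5, 3, -0.073, -0.211, 0.743]]]'

```text
time: 13.88
ee_pos: [0.3912, -0.0146, 0.2166]
tcp_rot: [0.02, 0.938, -0.054, 0.341]
ft_force: [-0.2, 0.4, 0.1]
grip_width: 0.06
finger_force: 0.0
```

```bash
python3 - <<'E'
from h import *
s,p,R=cur(); q=s['qpos']; print(s['time'],p,q.round(3))
T=tool(MY,40)*Ro.from_euler('z',np.pi); zt=T.as_matrix()[:,2]; g=mag(-77,0,34)
for b in (.05,0): print(row(p,R,g-b*zt,T), (g-(b+.164)*zt).round(3))
E
```

```text
13.875 [ 0.39124012 -0.01459437  0.21663801] [-0.38   0.75   2.378  2.875  0.685 -1.567]
[-4.300e-02 -2.500e-02  2.406e+00 -2.000e-03 -0.000e+00  4.000e-03] [ 0.406 -0.016  0.198]
[-4.400e-02 -1.500e-02  7.406e+00 -2.000e-03 -0.000e+00  4.000e-03] [ 0.438 -0.02   0.16 ]
```

```bash
python3 - <<'E'
from h import *
s,p,R=cur()
T=tool(MY,32)*Ro.from_euler('z',np.pi); zt=T.as_matrix()[:,2]; g=mag(-79,0,34)
for b in (.05,0): print(row(p,R,g-b*zt,T), (g-(b+.164)*zt).round(3))
E
```

```text
[ 2.782e+00 -1.200e-02  2.486e+00 -2.000e-03 -1.400e-01  4.000e-03] [ 0.428 -0.019  0.215]
[ 2.085e+00 -6.000e-03  7.437e+00 -2.000e-03 -1.400e-01  4.000e-03] [ 0.455 -0.022  0.173]
```

Request:
servo_tool --plan '[[[2.8, 0, 0.5, 0, -0.14, 0.004], [2.8, 0, 2.5, 0, -0.14, 0.004], [2.6, 0, 4, 0, -0.14, 0.004], [2.35, 0, 5.5, 0, -0.14, 0.004], [2.1, 0, 7.4, 0, -0.14, 0.004], [2.1, 0, 7.4, 0, -0.14, 0.004], [2.1, 0, 7.4, 0, -0.14, 0.004]]]'

```text
time: 14.75
ee_pos: [0.4524, -0.0216, 0.1733]
tcp_rot: [0.015, 0.96, -0.059, 0.273]
ft_force: [-0.3, -0.4, 0.2]
grip_width: 0.0602
finger_force: 0.0
```

```bash
python3 - <<'E'
from h import *
from cell import capture,camera_params
s,p,R=cur(); q=s['qpos']; print(s['time'],p,q.round(3),s['ft_force'])
T=tool(MY,32)*Ro.from_euler('z',np.pi); zt=T.as_matrix()[:,2]; g=mag(-79,0,34)
print(row(p,R,g,T))
im,d=capture('scene'); a=cv2.resize(im[165:255,215:335],None,fx=5,fy=5,interpolation=cv2.INTER_CUBIC); cv2.imwrite('pics/s3.png',a[...,::-1])
E
```

```text
14.75 [ 0.45235191 -0.02156499  0.17327   ] [-0.326  0.802  2.181  2.856  0.4   -1.479] [-0.32992991 -0.40658157  0.23575914]
[ 0.184  0.013  0.136 -0.002  0.005 -0.003]
```

View pics/s3.png

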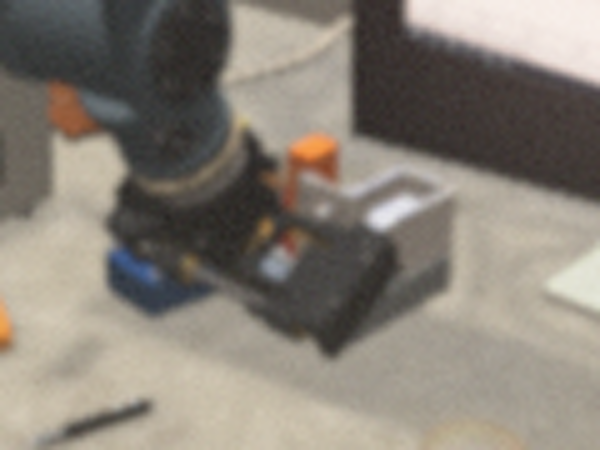

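The gripper straddles the plate's end at px (290,280), and the wedge still stands at (312,170). Now I'll grip.

Request:
servo_tool --plan '[[[0.1, 0, 0.1, 0, 0, 0], [0.1, 0, 0.1, 0, 0, 0], [0.1, 0, 0.1, 0, 0, 0], [0.1, 0, 0.1, 0, 0, 0], [0.1, 0, 0.1, 0, 0, 0], [0.1, 0, 0.1, 0, 0, 0]]]' --fingers 0 --newtons 30

```text
time: 15.55
ee_pos: [0.4545, -0.0219, 0.1735]
tcp_rot: [0.015, 0.96, -0.059, 0.274]
ft_force: [-1.2, 0.9, 3.8]
grip_width: 0.0354
finger_force: 30.0
```

```bash
python3 - <<'E'
from h import *
s,p,R=cur(); print(s['time'],p,s['ft_force'],s['grip_width'],s['finger_force'])
f=mag(1000,0,0)-MO; print('1cm pull in tool',-R.inv().apply(f).round(4), 'up',R.inv().apply([0,0,1]).round(3))
E
```

```text
15.55 [ 0.45449589 -0.02190609  0.17350272] [-1.1513397   0.93167102  3.80897152] 0.03537239211771546 30.000448878854513
1cm pull in tool [-0.8491  0.0017 -0.5282] up [ 0.528 -0.003 -0.849]
```

Request:
servo_tool --plan '[[[-0.42, 0, -0.26, 0, 0, 0], [-0.85, 0, -0.53, 0, 0, 0], [-1.27, 0, -0.79, 0, 0, 0], [-1.7, 0, -1.06, 0, 0, 0]]]'

```text
time: 16.05
ee_pos: [0.4348, -0.0198, 0.1734]
tcp_rot: [0.015, 0.96, -0.059, 0.275]
ft_force: [4.1, 0.1, -0.1]
grip_width: 0.0353
finger_force: 30.0
```

```bash
python3 - <<'E'
from h import *
s,p,R=cur(); print(s['time'],p,s['ft_force'],s['moment'],s['grip_width'],s['qpos'].round(3))
E
```

```text
16.05 [ 0.43481469 -0.01975745  0.17342189] [ 4.11587626  0.14028901 -0.05901049] [-0.03363152 -0.07672169  0.00555313] 0.03528988261065603 [-0.337  0.81   2.227  2.877  0.457 -1.514]
```

Request:
servo_tool --plan '[[[-0.68, 0, -0.42, 0, 0, 0], [-1.36, 0, -0.84, 0, 0, 0], [-2.04, 0, -1.27, 0, 0, 0], [-2.72, 0, -1.69, 0, 0, 0], [-3.4, 0, -2.11, 0, 0, 0], [-4.08, 0, -2.53, 0, 0, 0], [-4.75, 0, -2.95, 0, 0, 0], [-4.75, 0, -2.95, 0, 0, 0]]]'

```text
time: 17.05
ee_pos: [0.3781, -0.0124, 0.1731]
tcp_rot: [0.015, 0.96, -0.059, 0.272]
ft_force: [0.3, -0.3, -1.4]
grip_width: 0.0357
finger_force: 30.0
```

```bash
cat >> h.py <<'E'
SY=-15.; SO=np.array([.5367,.0912,0])
def stg(x,y,z): return SO+Ro.from_euler('z',SY,degrees=True).apply(np.array([x,y,z])/1000)
E
python3 - <<'E'
from h import *
from cell import capture,camera_params
s,p,R=cur(); print(s['time'],p,s['ft_force'],s['moment'],s['grip_width'],s['qpos'].round(3),R.apply([0,1,0]))
im,d=capture('scene'); a=cv2.resize(im[165:255,215:335],None,fx=3.3,fy=3.3,interpolation=cv2.INTER_CUBIC)
im,d=capture('top'); z=dict(im=im,d=d,**camera_params('top')); np.savez('t5.npz',**z); b=cv2.resize(im[165:255,215:335],None,fx=3.3,fy=3.3,interpolation=cv2.INTER_CUBIC)
cv2.imwrite('pics/s4.png',np.hstack([a,b])[...,::-1])
P=cloud(z); inv=lambda X: Ro.from_euler('z',-MY,degrees=True).apply(X-MO)*1000
Q=inv(P.reshape(-1,3)); m=(abs(Q[:,1])<12)&(Q[:,0]>-30)&(Q[:,0]<40); print('stack top',np.median(Q[m],0))
S_=Ro.from_euler('z',-SY,degrees=True).apply(P.reshape(-1,3)-SO)*1000
T=tool(SY,32)*Ro.from_euler('z',np.pi)
f=(R.apply([-1,0,0])*[1,1,0]); print('toolfwd yaw',np.degrees(np.arctan2(*(-f)[1::-1])))
for x,zz in ((-55,70),(-45,48),(-42,36)): print(row(p,R,stg(x,0,zz),T))
E
```

```text
17.05 [ 0.37808373 -0.01244297  0.17309976] [ 0.26306222 -0.30805516 -1.44554173] [0.00615058 0.61025793 0.0253347 ] 0.03570331095572529 [-0.377  0.864  2.38   2.916  0.652 -1.607] [-0.12232458 -0.99248216 -0.00398203]
stack top [ 5.39241979 -0.24364232 52.66385577]
toolfwd yaw -7.166989497945268
[ 2.2170e+00 -1.4209e+01 -2.7940e+00 -7.7000e-02  6.0000e-03  1.1600e-01]
[ 1.9060e+00 -1.4062e+01 -4.0200e-01 -7.7000e-02  6.0000e-03  1.1600e-01]
[ 1.5290e+00 -1.4016e+01  7.7600e-01 -7.7000e-02  6.0000e-03  1.1600e-01]
```

View pics/s4.png

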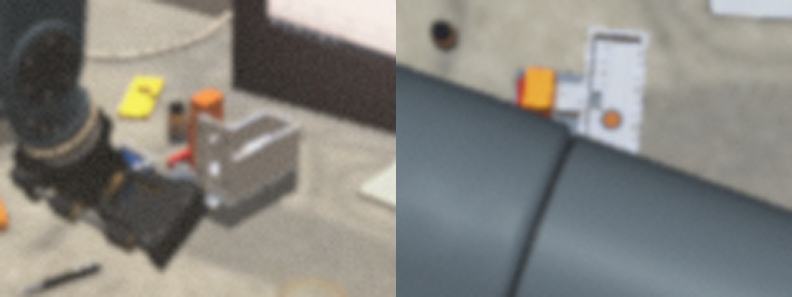

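The draw worked. The stack top is down to z≈54 mm (it was 62), the plate hangs clear of the slot, and the wedge still stands at left-half px (207,110).

```bash
python3 - <<'E'
from h import *
s,p,R=cur(); Z=Ro.from_euler('z',np.pi); g0=p+.164*R.as_matrix()[:,2]; print(g0)
for w,y in (([.004,.02,.012],-8.5),([.01,.045,.03],-10),([.016,.075,.04],-12),([.02,.10,.043],-14)): print(row(p,R,g0+w,tool(y,32)*Z))
print(row(p,R,stg(-53,0,76),tool(SY,32)*Z))
E
```

```text
[ 0.46499831 -0.02283287  0.0338128 ]
[ 0.709 -2.31  -0.931 -0.017  0.003  0.02 ]
[ 1.907e+00 -5.098e+00 -2.295e+00 -3.000e-02  3.000e-03  4.200e-02]
[ 2.640e+00 -8.454e+00 -3.003e+00 -4.900e-02  3.000e-03  7.200e-02]
[ 2.8980e+00 -1.1287e+01 -3.1850e+00 -6.7000e-02  3.0000e-03  1.0200e-01]
[ 2.6210e+00 -1.4198e+01 -3.2490e+00 -7.6000e-02  3.0000e-03  1.1600e-01]
```

Request:
servo_tool --plan '[[[0.3, -0.9, -0.4, -0.007, 0.001, 0.008], [0.75, -2.3, -0.95, -0.017, 0.003, 0.02], [1.3, -3.7, -1.6, -0.024, 0.003, 0.031], [1.9, -5.1, -2.3, -0.03, 0.003, 0.042], [2.3, -6.8, -2.65, -0.04, 0.003, 0.057], [2.65, -8.45, -3, -0.049, 0.003, 0.072], [2.8, -9.9, -3.1, -0.058, 0.003, 0.087], [2.9, -11.3, -3.2, -0.067, 0.003, 0.102]]]'

```text
time: 18.15
ee_pos: [0.4005, 0.0997, 0.2169]
tcp_rot: [0.033, 0.954, -0.117, 0.274]
ft_force: [0.5, 0.6, -0.3]
grip_width: 0.0355
finger_force: 30.0
```

Request:
servo_tool --plan '[[[-0.1, -1.2, 0, -0.004, 0, 0.006], [-0.2, -2.1, 0, -0.007, 0, 0.011], [-0.3, -2.9, 0, -0.009, 0, 0.014], [-0.3, -2.9, 0, -0.009, 0, 0.014], [-0.3, -2.9, 0, -0.009, 0, 0.014]]]'

```text
time: 18.77
ee_pos: [0.405, 0.1274, 0.2149]
tcp_rot: [0.036, 0.953, -0.125, 0.274]
ft_force: [0.6, 0.6, -1.1]
grip_width: 0.0354
finger_force: 30.0
```

```bash
python3 - <<'E'
from h import *
from cell import capture,camera_params
s,p,R=cur(); Z=Ro.from_euler('z',np.pi); print(s['time'],p,p+.164*R.as_matrix()[:,2],s['qpos'].round(3),s['moment'].round(2),s['grip_width'],s['finger_force'])
a=R*Z.inv(); print('lean/roll',np.degrees(np.arcsin(R.as_matrix()[2,1])), np.degrees(np.arccos(-R.as_matrix()[2,2])))
for x,h in ((-53,76),(-44,50),(-41.5,38),(-41,34)): print(row(p,R,stg(x,0,h),tool(SY,32)*Z))
im,d=capture('scene'); np.savez('s5.npz',im=im,d=d,**camera_params('scene'))
cv2.imwrite('pics/s5.png',cv2.resize(im[160:260,190:323],None,fx=6,fy=6,interpolation=cv2.INTER_CUBIC)[...,::-1])
E
```

```text
18.775 [0.40497951 0.12737985 0.2148752 ] [0.48903304 0.10505064 0.07583416] [ 0.095  0.692  2.218  3.708  0.351 -1.803] [ 0.09  0.55 -0.02] 0.03537097618182452 29.999781532678753
lean/roll -0.02995382000265961 32.02560321928719
[-0.27   0.085 -0.193 -0.001 -0.     0.001]
[-8.860e-01  8.800e-02  2.489e+00 -1.000e-03 -0.000e+00  1.000e-03]
[-1.310e+00  8.900e-02  3.639e+00 -1.000e-03 -0.000e+00  1.000e-03]
[-1.480e+00  8.900e-02  4.004e+00 -1.000e-03 -0.000e+00  1.000e-03]
```

View pics/s5.png

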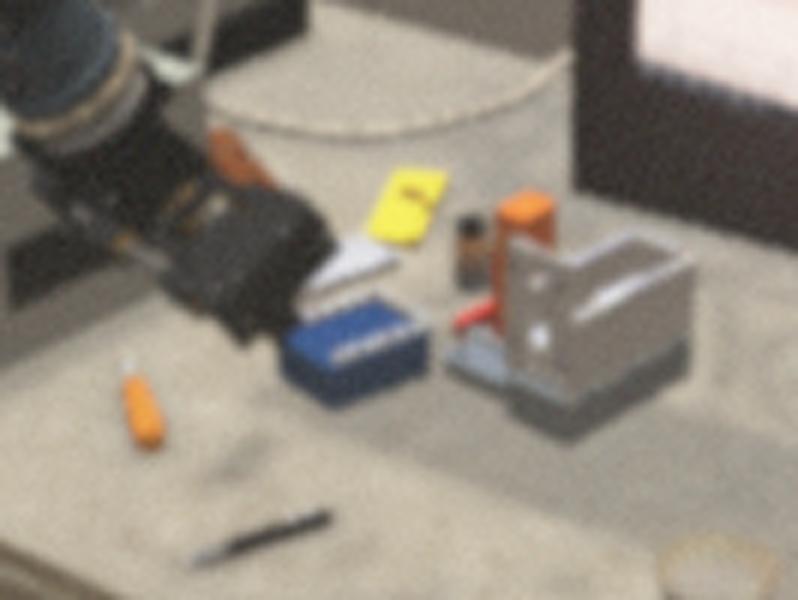

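The plate is carried level above the rest at px (350,262). Before lowering it, I'll refine the rest's pose from its white rails in the close wrist view.

```bash
python3 - <<'E'
from h import *
z=dict(np.load('w1.npz')); im=z['im']; P=cloud(z)
hsv=cv2.cvtColor(im,cv2.COLOR_RGB2HSV); H,S,V=[hsv[...,i].astype(int) for i in range(3)]
box=np.zeros(H.shape,bool); box[130:228,305:392]=1
m=(V>180)&(S<60)&box&(P[...,2]>.03)
pts=np.argwhere(m)[:,::-1]; W=np.array([ray(z,u,v,.036) for u,v in pts]); Q=Ro.from_euler('z',-SY,degrees=True).apply(W-SO)*1000
for n,k in (('R',(Q[:,1]<-18)&(Q[:,0]<45)),('L',(Q[:,1]>18)&(Q[:,0]<45)),('stop',(Q[:,0]>48)&(abs(Q[:,1])<20))):
    q=Q[k]; i,j=(1,0) if n!='stop' else (0,1); a=np.polyfit(q[:,j],q[:,i],1); print(n,k.sum(),np.percentile(q[:,0],[2,50,98]).round(1),np.percentile(q[:,1],[2,50,98]).round(1),'slope deg',np.degrees(a[0]).round(2),'at0',a[1].round(1))
E
```

```text
R 258 [-10.   16.2  43.5] [-26.3 -24.  -21.7] slope deg -0.13 at0 -23.9
L 260 [-10.3  16.1  43.7] [22.8 25.1 27.5] slope deg 0.55 at0 25.1
stop 161 [52.  54.3 56.5] [-19.   -0.2  19.1] slope deg 0.27 at0 54.3
```

Request:
servo_tool --plan '[[[-0.3, 0.03, 0.8, 0, 0, 0], [-0.6, 0.03, 1.7, 0, 0, 0], [-0.9, 0.03, 2.5, 0, 0, 0], [-1.15, 0.03, 3.1, 0, 0, 0], [-1.3, 0.03, 3.5, 0, 0, 0], [-1.3, 0.03, 3.5, 0, 0, 0]]]'

```text
time: 19.58
ee_pos: [0.4124, 0.1248, 0.1776]
tcp_rot: [0.036, 0.953, -0.125, 0.273]
ft_force: [-0.9, 0.9, 0.1]
grip_width: 0.0353
finger_force: 30.0
```

```bash
python3 - <<'E'
from h import *
s,p,R=cur(); Z=Ro.from_euler('z',np.pi); print(s['time'],p,s['qpos'].round(3),s['ft_force'],s['moment'].round(2))
for x,h in ((-40.5,36),(-40.5,34),(-40.5,33)): print(row(p,R,stg(x,.6,h),tool(SY,32)*Z))
E
```

```text
19.575 [0.41237978 0.12483444 0.1776383 ] [ 0.086  0.795  2.21   3.587  0.432 -1.682] [-0.90683803  0.85844709  0.10503817] [0.05 0.57 0.03]
[-0.018 -0.029  0.29  -0.     0.     0.001]
[-0.124 -0.029  0.46  -0.     0.     0.001]
[-0.177 -0.029  0.545 -0.     0.     0.001]
```

Request:
servo_tool --plan '[[[-0.02, -0.03, 0.2, 0, 0, 0], [-0.07, -0.03, 0.37, 0, 0, 0], [-0.1, -0.03, 0.44, 0, 0, 0], [-0.1, -0.03, 0.44, 0, 0, 0]]]'

```text
time: 20.08
ee_pos: [0.4139, 0.1248, 0.1738]
tcp_rot: [0.036, 0.953, -0.125, 0.273]
ft_force: [0.8, 0.3, 0.3]
grip_width: 0.0354
finger_force: 30.0
```

```bash
python3 - <<'E'
from h import *
s,p,R=cur(); Z=Ro.from_euler('z',np.pi); print(s['time'],p,s['ft_force'],s['moment'].round(2))
for x,h in ((-40.5,34),(-40.5,33)): print(row(p,R,stg(x,.6,h),tool(SY,32)*Z))
E
```

```text
20.075 [0.41390547 0.12479019 0.1737827 ] [0.84102276 0.33880719 0.32881679] [0.03 0.58 0.01]
[-0.046  0.006  0.054 -0.001 -0.     0.001]
[-0.099  0.006  0.139 -0.001 -0.     0.001]
```

Request:
servo_tool --plan '[[[-0.03, 0, 0.05, 0, 0, 0], [-0.06, 0, 0.1, 0, 0, 0], [-0.06, 0, 0.1, 0, 0, 0]]]'

```text
time: 20.45
ee_pos: [0.4138, 0.1248, 0.1729]
tcp_rot: [0.036, 0.953, -0.125, 0.274]
ft_force: [-1.9, 0.9, 4.0]
grip_width: 0.0352
finger_force: 30.0
```

```bash
python3 - <<'E'
from h import *
s,p,R=cur(); print(s['time'],p,s['ft_force'],s['moment'].round(2))
E
```

```text
20.45 [0.41379506 0.12481166 0.17291512] [-1.90552726  0.94313838  3.99574168] [0.06 0.37 0.02]
```

Request:
servo_tool --plan '[[[0, 0, 0, 0, 0, 0], [0, 0, 0, 0, 0, 0], [0, 0, 0, 0, 0, 0], [0, 0, 0, 0, 0, 0]]]' --fingers 5.6

```text
time: 20.95
ee_pos: [0.414, 0.1248, 0.1725]
tcp_rot: [0.036, 0.953, -0.125, 0.273]
ft_force: [0.1, -0.4, 0.8]
grip_width: 0.0556
finger_force: 0.0
```

Request:
servo_tool --plan '[[[0, 0, -1.5, 0, 0, 0], [0, 0, -3.5, 0, 0, 0], [1, 0, -6, 0, 0, 0], [2, 0, -8, 0, 0, 0], [4, -2, -10, 0, 0, 0], [4, -5, -10, 0, 0, 0], [4, -9, -10, 0, 0, 0], [4, -13, -10, 0, 0, 0]]]'

```text
time: 21.95
ee_pos: [0.4103, 0.2271, 0.2594]
tcp_rot: [0.044, 0.943, -0.129, 0.303]
ft_force: [-16.4, -57.2, 66.3]
grip_width: 0.0277
finger_force: 39.4
```

```bash
python3 - <<'E'
from h import *
from cell import capture,camera_params
s,p,R=cur(); print(s['time'],p,s['qpos'].round(2))
im0,d=capture('scene'); a=cv2.resize(im0[160:250,200:320],None,fx=3.3,fy=3.3,interpolation=cv2.INTER_CUBIC)
im,d=capture('top'); z=dict(im=im,d=d,**camera_params('top')); np.savez('t6.npz',**z); b=cv2.resize(im[165:255,205:325],None,fx=3.3,fy=3.3,interpolation=cv2.INTER_CUBIC)
cv2.imwrite('pics/s6.png',np.hstack([a,b])[...,::-1])
P=cloud(z); Q=Ro.from_euler('z',-SY,degrees=True).apply(P.reshape(-1,3)-SO)*1000
for x in range(-60,70,10):
    m=(abs(Q[:,0]-x)<5)&(abs(Q[:,1])<14); print(x,m.sum(),np.median(Q[m,2]).round(1) if m.any() else '')
E
```

```text
21.95 [0.41030774 0.22707903 0.25941064] [ 0.36  0.6   2.07  4.57  0.36 -2.46]
-60 36 -1.6
-50 39 2.3
-40 38 36.5
-30 39 36.3
-20 39 36.2
-10 39 36.3
0 35 36.6
10 40 36.2
20 39 35.7
30 38 35.9
40 37 35.5
50 36 36.0
60 24 -1.0
```

View pics/s6.png

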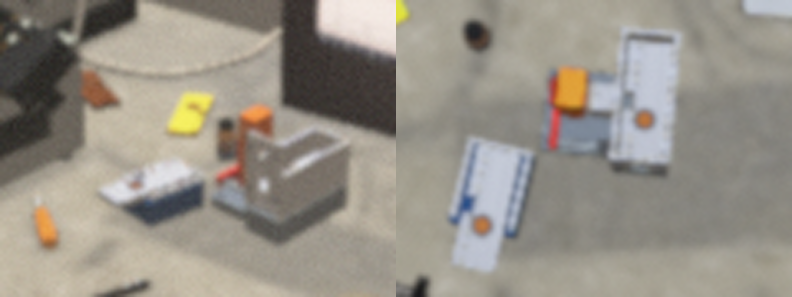

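The plate lies flat between the rails, pellet on it, at right-half px (490,205), and the wedge and the stack are fine. But my retreat went too far left and the gripper is now against the instrument, so I'm backing off at once.

Request:
servo_tool --plan '[[[0, 3, 0, 0, 0, 0], [0, 6, -1, 0, 0, 0], [0, 8, -2, 0, 0, 0], [0, 8, -3, 0, 0, 0], [0, 8, -3, 0, 0, 0]]]'

```text
time: 22.68
ee_pos: [0.3761, 0.1616, 0.2771]
tcp_rot: [0.023, 0.949, -0.121, 0.291]
ft_force: [0.1, -0.3, 0.8]
grip_width: 0.056
finger_force: 0.0
```

```bash
python3 - <<'E'
from h import *
from cell import capture,camera_params
s,p,R=cur(); print(s['time'],p,s['qpos'].round(2),s['ft_force'],s['grip_width'],s['finger_force'],(p+.182*R.as_matrix()[:,2]).round(3))
im,d=capture('top'); z=dict(im=im,d=d,**camera_params('top')); P=cloud(z); t0=dict(np.load('top0.npz'))
df=cv2.absdiff(cv2.GaussianBlur(t0['im'],(5,5),0),cv2.GaussianBlur(im,(5,5),0)).max(2)>40
n,l,st,c=cv2.connectedComponentsWithStats(df.astype(np.uint8)); print([(st[i].tolist()) for i in range(1,n) if st[i,4]>15])
Q=Ro.from_euler('z',-SY,degrees=True).apply(P.reshape(-1,3)-SO)*1000; v=im.reshape(-1,3)
m=(abs(Q[:,2]-37.5)<4)&(abs(Q[:,1])<14)&(Q[:,0]>-75)&(Q[:,0]<60); print('plate x',np.percentile(Q[m],[1,50,99],axis=0).round(1))
E
```

```text
22.675 [0.37605921 0.16163001 0.27711071] [ 0.2   0.52  2.23  4.11  0.27 -2.13] [ 0.1234123  -0.34528036  0.75912109] 0.05595226054736968 0.0 [0.475 0.141 0.126]
[[251, 185, 12, 25, 205], [222, 209, 21, 38, 534], [371, 212, 15, 15, 174], [271, 216, 14, 13, 148], [0, 245, 242, 175, 14353], [0, 348, 40, 49, 1279]]
plate x [[-47.7 -13.5  33.7]
 [  2.7  -0.1  37.2]
 [ 53.7  13.6  41.1]]
```

The gripper is free and touching nothing. The plate spans x ≈ -48 mm up to the back stop, and a comparison of top views shows that only the intended items and the arm changed. I'm handing in.

```bash
python3 -c "
from cell import bot
print(bot.sign_off())"
```

```text
the job is handed in; nothing more can be done
None
```

The wedge stands alone holding the latch open, plate_1 lies flat on the blue rest, and the other plates dropped; but on the retreat the gripper hit the instrument at left (wrist about 90 N, fingers squeezed to 39 N), which may break the 40 N contact limit.

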